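# Fetch the flat tin out over the rack's front rail

### The arm

A 6-joint arm with a two-finger parallel gripper is mounted at the origin on a cart in front of the work surface, level with it; the furniture and walls round the work are solid. World frame = base frame: x ahead of the robot, y to its left, z up, the work surface at z = 0. Lengths are in m, angles in rad, forces in N, time in s.
With the tool pointing down it reaches from about 0.35 to 0.775 m from the base axis. Payload 5.5 kg.
Tool frame: the origin (TCP) lies on the mounting face of the last link; the fingertips stand 173 mm ahead of it and the grasp point (between the pads) lies 155 mm ahead of it; z points along the fingers, y is the line along which they close (so a half turn about z gives the same grasp; the last joint's range is limited). The gripper opens to 85 mm and grips with 20 to 120 N. Pads are 22 mm wide; open, the fingers measure 114 mm over their backs; the gripper's body (76 mm by 85 mm) begins 54 mm behind the grasp point. The pads swing forward as they close: fully open they stand 13 mm farther back than shut.
Start: joints at [-1.468, 0.313, 0.046, 1.304, 0, 1.431], TCP at [0.138, -0.558, 0.405] pointing down, gripper open.
Joint ranges: [-2.76, 2.76], [-0.86, 1.69], [-1.03, 1.26], [-2.2, 2.34], [-1.47, 1.5], [-3.14, 3.14]. Speed limits (rad/s): [2.57, 2.57, 3.14, 3.14, 3.14, 3.14].

### API

Orientations are given as a rotation vector (axis times angle).
In Python, from station import ctrl, set_gripper, planner, grab_frame gives the robot as it stands. Calls block until the motion is done:
- ctrl.movep(position, orientation): joint-space move of the TCP to a pose.
- ctrl.line_to(position, orientation=None, v=0.15): straight line of the TCP; orientation=None keeps the orientation; v is the mean speed in m/s.
- ctrl.goto_joints(angles): joint-space move.
- set_gripper(opening): finger opening in m; the grip force is fixed at half the most; returns when the fingers have stopped.
- ctrl.pause(seconds).
- planner.solve_ik(position, orientation): joint angles nearest the present ones, or None.
- grab_frame(name): name is "scene" or "side" or "wrist"; returns a dict with "frame" (384x512x3 uint8, red, green, blue), "camera_matrix" (3x3 intrinsics, pixels), "camera_from_world" (4x4, takes a point from world to camera coordinates). Camera axes: x right, y up, looking along -z (the intrinsics and any distortion apply to the point x, -y, -z); pixel columns grow to the right and rows downward; lengths in m; the calibration is good to about 2 mm. A picture is of the moment at which its call begins. There is no depth.
A pose or a line that the arm cannot do raises ctrl.MotionError and nothing moves.
- ctrl.close_job(): hands the job in; it is judged then, once.
Readings, each from a call of its own:
- ctrl.current_time(): time.
- ctrl.current_joint_positions(): joint angles.
- ctrl.current_qvel(): joint speeds.
- ctrl.current_effort(): joint torques, N m.
- ctrl.current_position(): TCP position.
- ctrl.current_orientation(): TCP orientation.
- ctrl.current_wrist_force(): force on the tool from outside, world axes, zero at the start.
- ctrl.current_ft_torque(): the same for the moment, N m.
- ctrl.current_finger_gap(): finger opening in m.
- ctrl.current_grip_force(): force on a finger pad.
Only numpy, scipy, OpenCV 4.12 (cv2) and the standard library are available. Lean on these libraries where they do the work, as an engineer would, in place of code of your own. Each camera call takes 0.05 s, during which the arm holds its last target. There are 200 camera calls.

### The job

The flat metal tin sits deep in one of the rack's three narrow bays, where there is no room for fingers beside it. Reach in behind the tin and slide it forward along the floor of its bay until it stands against the rack's front rail, then take hold of the part that now sticks out, lift the tin over the rail and bring it out. Set it down upright, without dropping it, on the middle of the chopping board, let go, and leave the spice jar and the small glass standing in their bays.

Things in the scene. Friction and masses are not known exactly. Their poses are not given: they have to be found in the camera images.
- tin_center (a point): centre (half-way up) of the flat tin: a plain closed box of bare light metal, loose, 0.2 to 0.45 kg, 100 mm long (x), 48 wide (y), 80 high (z). It starts upright in a bay, length along it, with 49 to 61 mm free behind it, where shut fingers fit in. It slides with ordinary friction and tips if pushed near its top: push at or a little above half its height
- rack: fixed wooden rack, 240 mm deep (x, to its back), 192 wide (y); origin on the worktop below its middle, floor 8 mm thick. Three bays along x, 56 mm wide, centred at y = -62, 0, +62 mm, between 6 mm dividers from x = -47 mm to the back panel (inner face x = +117), all 90 mm high, 2 mm above the tin's top. Tin, jar and glass stand one in each bay, any order, centres at x = 6 to 18 mm at the start
- rail_top (a point): middle of the top edge of the front rail, at the rack's -x end: 8 mm thick, top 36 mm above the rack's floor, 44 above the worktop; its inner face is at rack x = -107 mm. From there to the dividers the floor is open: a tin slid against the rail stands 60 mm out of its bay, with room for fingers at both sides. Axes as the rack's
- board: the wooden chopping board lying flat and fixed on the worktop beside the rack, to its left or right: 300 mm along its x, 180 mm along its y, 19 mm thick; origin at the centre of its underside
- jar_center (a point): centre (half-way up) of the spice jar, loose, 45 mm across, 100 mm tall, upright in another bay; leave it there
- glass_center (a point): centre (half-way up) of the small drinking glass, loose, 46 mm across, 57 mm tall, upright in another bay; leave it there
Not all that is in view belongs to the job. There is more than one size of the part that bears glass_center; the job needs the larger.

How it is judged:
On the way, in this order (a step that is already met when the one before it is completed fails the run):
1. the tin has been slid forward, standing on the rack's floor, to within 12 mm of the front rail (x of tin_center in the frame of rack between -0.075 and -0.045 m and z of tin_center in the frame of rack below 0.058 m and angle between tin_center's own z axis and vertical below 0.15 rad), for 0.1 s.
2. the tin has been lifted so that its underside is above the rail's top, before it leaves the rack (x of tin_center in the frame of rack above -0.125 m and z of tin_center in the frame of rack above 0.088 m), for 0.1 s.
At the end, for the whole second after the job is handed in: The tin stands upright (within 0.1 rad) and at rest on the chopping board, its centre within 110 mm of the board's centre along the board's length and 65 mm across it; the spice jar and the glass stand upright in their bays within 20 mm of where they were (x of tin_center in the frame of board between -0.11 and 0.11 m and y of tin_center in the frame of board between -0.065 and 0.065 m and z of tin_center in the frame of board between 0.053 and 0.065 m and angle between tin_center's own z axis and vertical below 0.1 rad and linear speed of tin below 0.02 m/s and distance of each of jar_center, glass_center from where it was at the start of the episode below 0.02 m and angle between each of jar_center, glass_center's own z axis and vertical below 0.2 rad); the robot touches nothing.
It fails at once if the tin is dropped or flung (faster than 0.9 m/s) (linear speed of tin above 0.9 m/s).
It fails at once if the tin is tipped over (more than 0.8 rad) (angle between tin_center's own z axis and vertical above 0.8 rad).
It fails at once if the spice jar or the glass is knocked over or taken out of its bay (angle between any of jar_center, glass_center's own z axis and vertical above 0.5 rad or distance of any of jar_center, glass_center from where it was at the start of the episode above 0.05 m).
It also fails if it takes over 58 s, if anything falls off the work surface, if the arm or the gripper's body presses on something with over 40 N, if the wrist force passes 120 N, or if a joint passes its speed limit or range.

## Working session

There is one attempt and no reset: what is moved stays moved. The work goes in short steps, each a Python script; the robot and the scene stay as the last script left them, time stands still between calls to the robot, and variables do not carry over. Pictures are saved under pics/ and viewed, at most 10 in all, crops included, and the job is handed in when it is done.

```bash
mkdir -p pics; ls
python3 - <<'E'
from station import ctrl, grab_frame
import cv2,numpy as np
for n in ("scene","side"):
    f=grab_frame(n); cv2.imwrite(f"pics/{n}0.png",cv2.resize(f["frame"][:,:,::-1],(800,600),interpolation=cv2.INTER_CUBIC))
    print(n,f["camera_matrix"].tolist(),np.round(f["camera_from_world"],4).tolist(),[k for k in f])
print(ctrl.current_time(),ctrl.current_orientation())
E
```

```text
pics
scene [[498.1413941187349, 0.0, 250.44779641681114], [0.0, 498.1413941187349, 198.31129691454456], [0.0, 0.0, 1.0]] [[-0.8214, -0.5704, -0.0025, 0.4125], [0.4152, -0.6009, 0.683, -0.2513], [-0.3911, 0.56, 0.7304, -0.8859], [0.0, 0.0, 0.0, 1.0]] ['frame', 'camera_matrix', 'camera_from_world']
side [[474.44653910539097, 0.0, 248.30056737277863], [0.0, 474.44653910539097, 193.64628105826472], [0.0, 0.0, 1.0]] [[0.9963, -0.084, -0.0175, -0.4982], [0.051, 0.4158, 0.908, -0.0863], [-0.069, -0.9056, 0.4185, -1.058], [0.0, 0.0, 0.0, 1.0]] ['frame', 'camera_matrix', 'camera_from_world']
0.1 [-3.11680746e+00 -3.80225484e-01 -9.58580870e-06]
```

View pics/scene0.png

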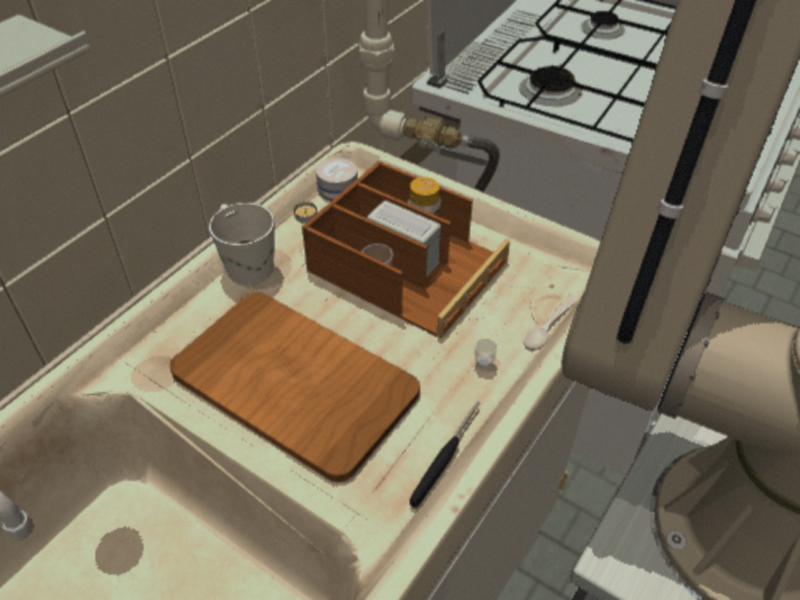

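View pics/side0.png

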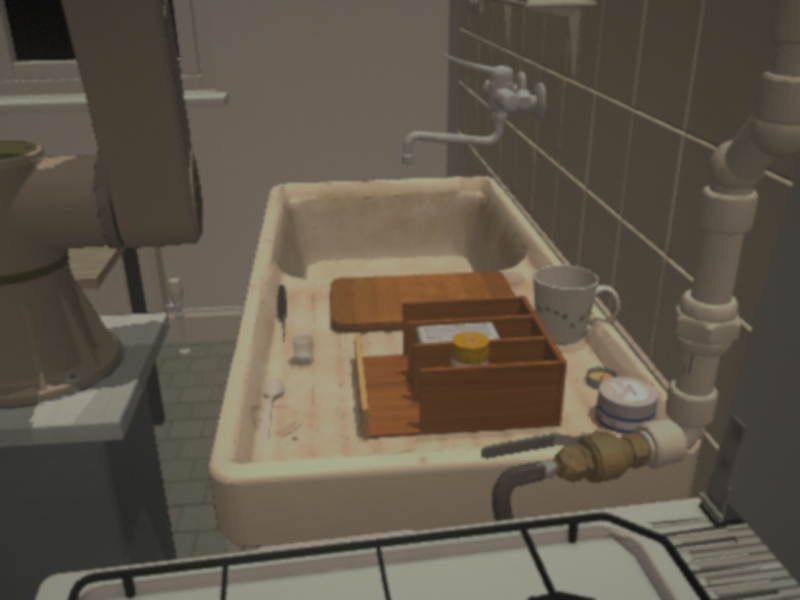

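The tin is the light box in the middle bay, at scene (403,225). The jar is in the far bay at (424,190) and the larger glass in the near bay at (377,255). The small glass at (485,352), the white pot (337,178) and the mug (243,240) are distractors. Next I take close crops to fit the rack pose.

Run:
```python
from station import grab_frame
import cv2
for n,(x,y) in {"scene":(185,98),"side":(220,180)}.items():
    f=grab_frame(n)["frame"][y:y+116,x:x+155,::-1]
    cv2.imwrite(f"pics/{n}1.png",cv2.resize(f,None,fx=5,fy=5,interpolation=cv2.INTER_CUBIC))
```

```text
(no output)
```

View pics/scene1.png

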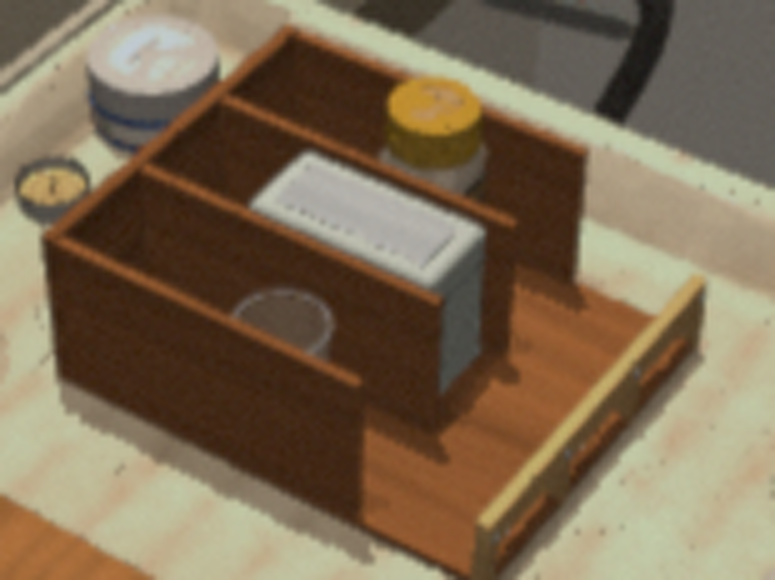

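View pics/side1.png

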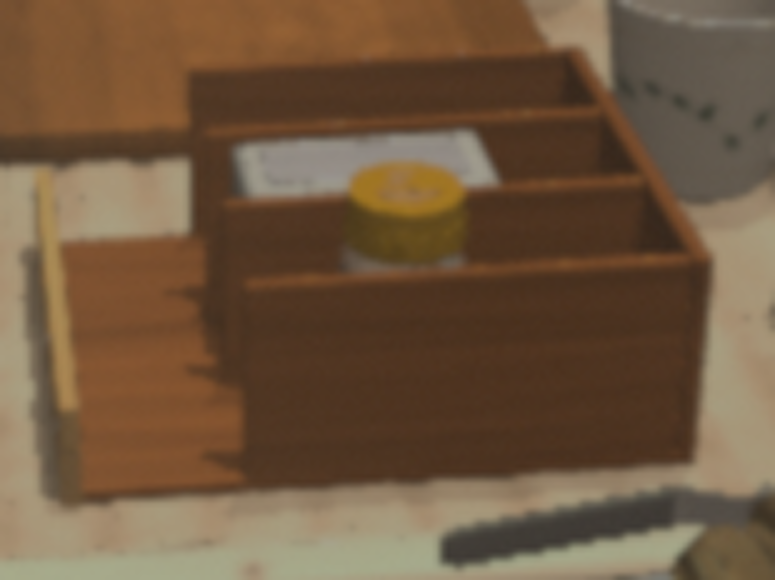

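The crops confirm the tin in the middle bay, with top corners at scene crop (252,203), (302,152), (485,228) and (430,282). Divider front tops are at (360,382), (440,300), (515,222) and (585,152). Now the pose fit.

```bash
cat > h.py <<'E'
from station import ctrl, set_gripper, planner, grab_frame
import numpy as np, cv2
from scipy.spatial.transform import Rotation as R
def proj(cam,P):
    T=cam["camera_from_world"];p=np.atleast_2d(P)@T[:3,:3].T+T[:3,3]
    q=(p*[1,-1,-1])@cam["camera_matrix"].T
    return q[:,:2]/q[:,2:]
def w(pose,P):
    x,y,a=pose;c,s=np.cos(a),np.sin(a);P=np.atleast_2d(P).astype(float)
    return np.c_[x+c*P[:,0]-s*P[:,1],y+s*P[:,0]+c*P[:,1],P[:,2]]
E
cat > fit.py <<'E'
from h import *
from scipy.optimize import least_squares as LS
S=grab_frame("scene");D=grab_frame("side")
nat=lambda a,o,k:(np.array(a,float)+.5)/k-.5+o
ys=[.093,.031,-.031,-.093]
dv=[[-.047,y,.09] for y in ys]
sp=nat([(360,382),(440,300),(515,222),(585,152),(48,238),(290,30),(484,523),(702,282),(361,522)],(185,98),5)
dp=nat([(190,72),(208,133),(227,205),(247,286),(578,50),(708,258),(45,175),(66,405),(245,485)],(220,180),5)
tp=nat([(430,282),(484,228),(305,152),(252,203)],(185,98),5)
def M(xb): return dv+[[xb,.096,.09],[xb,-.096,.09],[-.111,.096,.044],[-.111,-.096,.044]]
def res(p):
    m=M(p[3]); a=w(p[:3],m+[[-.047,.096,.0]]); b=w(p[:3],m+[[-.047,-.096,0.]])
    return np.r_[(proj(S,a)-sp).ravel(),(proj(D,b)-dp).ravel()]
s=LS(res,[.6,-.1,0,.12],loss="soft_l1",x_scale=[.1,.1,.1,.01]);print("rack",s.x.round(4));print(res(s.x).reshape(-1,2).round(1).tolist())
def rt(t): return (proj(S,w(s.x[:3],[[t[0]-.05,t[1]+.024,.088],[t[0]-.05,t[1]-.024,.088],[t[0]+.05,t[1]-.024,.088],[t[0]+.05,t[1]+.024,.088]]))-tp).ravel()
t=LS(rt,[.01,0]);print("tin in rack",t.x,rt(t.x).round(1))
bp=nat([(258,292),(418,388),(345,478),(172,365)],0,800/512)
def rb(b): return (proj(S,w(b,[[.15,-.09,.019],[-.15,-.09,.019],[-.15,.09,.019],[.15,.09,.019]]))-bp).ravel()
b=LS(rb,[.6,.15,0]);print("board",b.x,rb(b.x).round(1))
# glass/jar rough
E
python3 fit.py
```

```text
rack [ 0.5648 -0.139   0.0035  0.1212]
[[0.3, -0.7], [0.3, -0.7], [0.3, -0.4], [0.3, -0.9], [-0.4, -0.8], [0.7, -1.7], [-0.4, -0.6], [-0.2, -2.2], [-0.9, 1.1], [-0.1, -1.6], [-0.5, -1.1], [-0.7, -1.2], [-0.5, -1.3], [-0.7, -1.8], [0.1, -0.3], [-0.3, -2.0], [0.7, -0.0], [0.0, 2.0]]
tin in rack [0.01164452 0.00226539] [ 0.1  0.9  1.  -0.2  0.2 -0.9 -1.3 -0. ]
board [ 0.56369579  0.13237386 -0.02412438] [-0.1 -3.3  6.9 -2.8 -2.   3.1 -4.7  0. ]
```

```bash
cat >> h.py <<'E'
rack=(0.5648,-0.139,0.0035); board=(0.564,0.132,-0.024)
def ori(yaw): return (R.from_euler('z',yaw)*R.from_euler('x',np.pi)).as_rotvec()
def tcp(rx,ry,z): return w(rack,[[rx,ry,z]])[0]
E
sed -i 's/,(361,522)\]/]/; s/,(245,485)\]/]/; s/+\[\[-.047,-*.096,.*0.*\]\])/)/' fit.py
sed -i 's/^    m=M.*/    m=M(p[3]); a=b=w(p[:3],m)/' fit.py
python3 fit.py
python3 - <<'E'
from h import *
for yaw in (0,np.pi): print(planner.solve_ik(tcp(.09,0,.4),ori(yaw)),planner.solve_ik(tcp(.0,.27,.3),ori(yaw)))
o=ori(rack[2])
ctrl.movep(tcp(-.08,0,.42),o)
set_gripper(0)
ctrl.line_to(tcp(.05,0,.42),v=.2)
f=grab_frame("wrist"); cv2.imwrite("pics/w1.png",cv2.resize(f["frame"][:,:,::-1],(800,600),interpolation=cv2.INTER_CUBIC))
np.savez("w1.npz",K=f["camera_matrix"],T=f["camera_from_world"])
print(ctrl.current_time(),ctrl.current_position(),f["camera_matrix"][0],f["camera_from_world"].round(3).tolist())
E
```

```text
rack [ 0.5648 -0.1389  0.0029  0.1212]
[[0.2, -0.7], [0.2, -0.7], [0.2, -0.4], [0.3, -0.8], [-0.5, -0.8], [0.7, -1.7], [-0.5, -0.6], [-0.2, -2.2], [-0.1, -1.6], [-0.5, -1.1], [-0.6, -1.3], [-0.6, -1.3], [-0.7, -1.8], [0.1, -0.3], [-0.3, -2.0], [0.7, -0.0]]
tin in rack [0.01160473 0.00219824] [ 0.1  0.9  1.  -0.2  0.2 -0.9 -1.3 -0.1]
board [ 0.56369579  0.13237386 -0.02412438] [-0.1 -3.3  6.9 -2.8 -2.   3.1 -4.7  0. ]
[-0.32852316  0.50689972  0.32547128  1.38936789  0.          2.8130695 ] [ 0.08963318  0.37086158 -0.1333354   1.06659935  0.         -3.05195947]
[-0.32852316  0.50689972  0.32547128  1.38936789  0.         -0.32852316] [ 0.08963318  0.37086158 -0.1333354   1.06659935  0.          0.08963318]
3.9833 [ 0.61406083 -0.13872876  0.42003528] [337.21930163   0.         253.20313159] [[0.004, -1.0, -0.0, -0.141], [0.956, 0.004, -0.293, -0.545], [0.293, 0.001, 0.956, -0.574], [0.0, 0.0, 0.0, 1.0]]
```

View pics/w1.png

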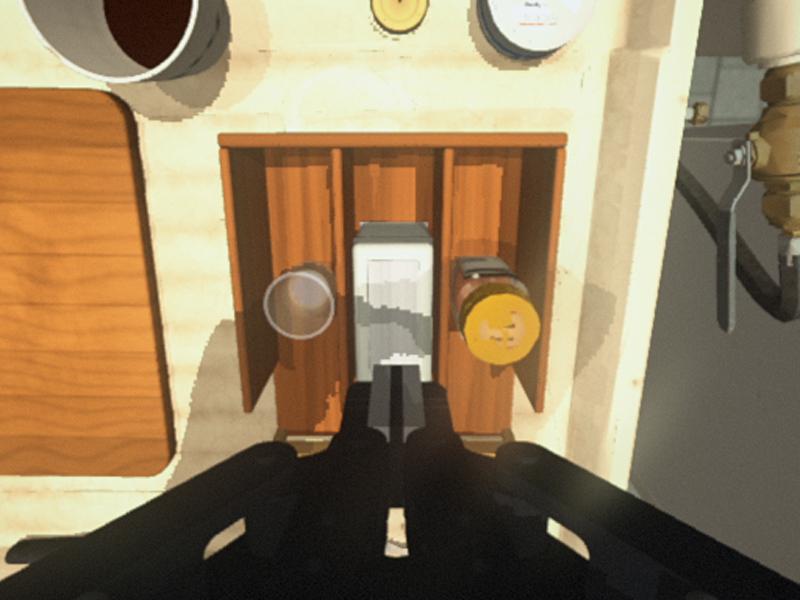

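The wrist view shows the tin in the middle bay: top face cols 355–433, rear edge at row ≈240. Inner divider tops are at about (337,148) and (448,148), outer corners at (219,134) and (567,134). I compare these with the model.

Run:
```python
from h import *
d=np.load("w1.npz");c={"camera_matrix":d["K"],"camera_from_world":d["T"]}
P=[[.117,.031,.09],[.117,-.031,.09],[.121,.096,.09],[.121,-.096,.09],[.0616,.024,.088],[.0616,-.024,.088],[-.047,.093,.09],[-.047,-.093,.09]]
print((proj(c,w(rack,P))*800/512).round(0).tolist())
```

```text
[[339.0, 147.0], [453.0, 147.0], [220.0, 139.0], [572.0, 139.0], [355.0, 245.0], [437.0, 245.0], [250.0, 413.0], [542.0, 413.0]]
```

```bash
sed -i 's/^rack=.*;/rack=(0.566,-0.1378,0.0035);/' h.py
python3 - <<'E'
from h import *
ctrl.line_to(tcp(.0895,0,.42),v=.2)
ctrl.line_to(tcp(.0895,0,.29),v=.2)
ctrl.line_to(tcp(.0895,0,.222),v=.1)
F=lambda:ctrl.current_wrist_force()
print("down",F(),ctrl.current_position())
for x in np.r_[.075,.05,.03,.018,.012]:
    ctrl.line_to(tcp(x,0,.222),v=.05); print(x,F().round(1))
x=.012
while x>-.004 and abs(F()[0])<9:
    x-=.002; ctrl.line_to(tcp(x,0,.222),v=.03); print(round(x,3),F().round(1))
f=grab_frame("scene"); y,X=98,185
cv2.imwrite("pics/s2.png",cv2.resize(f["frame"][y:y+116,X:X+155,::-1],None,fx=5,fy=5,interpolation=cv2.INTER_CUBIC))
print(ctrl.current_time())
E
```

```text
down [ 0.1093182  -0.16208619 -0.31914777] [ 0.65585859 -0.13760998  0.22269866]
0.075 [-0.6  0.8  0.3]
0.05 [-0.5  1.1 -0.3]
0.03 [0.3 0.6 0.3]
0.018 [-0.6  1.1  0.9]
0.012 [ 1.  -0.6  0.8]
0.01 [0.1 0.1 1. ]
0.008 [1.7 0.3 0.2]
0.006 [1.  0.5 0.7]
0.004 [0.8 0.8 0.2]
0.002 [ 3.1 -1.3 -0.1]
0.0 [6.7 0.3 3.1]
-0.002 [10.3  1.1  3.3]
10.0667
```

View pics/s2.png

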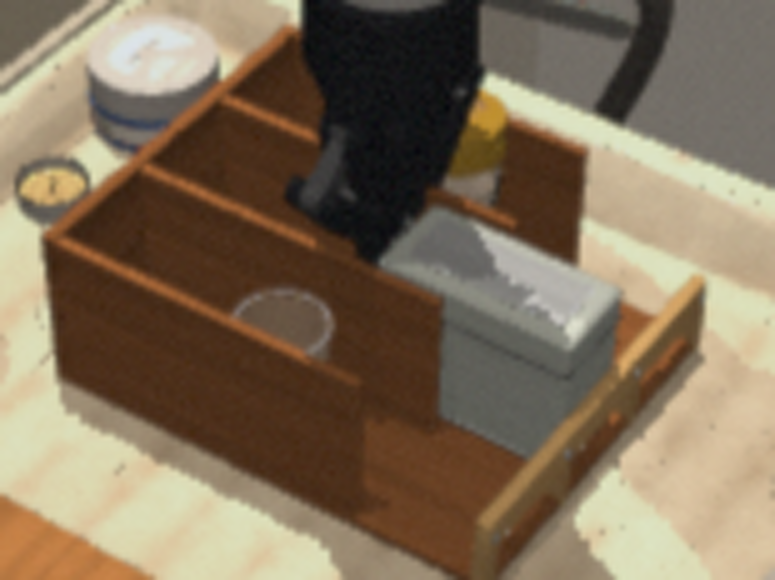

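The tin stands upright against the rail (top front edge at about (565,375)–(620,295)). The jar and glass haven't moved. Next: regrasp at the front and lift.

Run:
```python
from h import *
F=lambda:ctrl.current_wrist_force().round(1)
ctrl.line_to(tcp(.008,0,.222),v=.05)
ctrl.line_to(tcp(.008,0,.33),v=.2)
ctrl.line_to(tcp(-.072,0,.33),v=.2)
set_gripper(.07)
ctrl.line_to(tcp(-.072,0,.26),v=.15)
ctrl.line_to(tcp(-.072,0,.211),v=.06)
print("down",F(),ctrl.current_time())
set_gripper(.03)
print("grip",F(),ctrl.current_finger_gap(),ctrl.current_grip_force())
if abs(ctrl.current_finger_gap()-.048)<.004 and abs(F()[1])<20:
    ctrl.line_to(tcp(-.072,0,.25),v=.06); print(F(),ctrl.current_ft_torque().round(2))
    ctrl.line_to(tcp(-.072,0,.335),v=.1); ctrl.pause(.2); print(F(),ctrl.current_ft_torque().round(2),ctrl.current_finger_gap())
f=grab_frame("scene"); y,X=60,160
cv2.imwrite("pics/s3.png",cv2.resize(f["frame"][y:y+150,X:X+200,::-1],None,fx=4,fy=4,interpolation=cv2.INTER_CUBIC))
p=w(board,[[-.02,0,.335]])[0]
print(ctrl.current_time(),[ (a,planner.solve_ik(p,ori(a))) for a in (.35,-.35)])
```

```text
down [-0.7 -0.7 -0.5] 13.9083
grip [-0.1  1.5  3.2] 0.04735180503182701 62.464470863342285
[ 0.5 -0.4 -2.6] [0.01 0.09 0.05]
[-0.2  0.8 -2.9] [ 0.02 -0.    0.02] 0.0475757225050124
16.2833 [(0.35, array([ 9.55048213e-02,  3.13656256e-01, -1.26306496e-01,  1.13083357e+00,
        4.44089210e-16,  2.88709747e+00])), (-0.35, array([ 9.55048213e-02,  3.13656256e-01, -1.26306496e-01,  1.13083357e+00,
        4.44089210e-16, -2.69608783e+00]))]
```

View pics/s3.png

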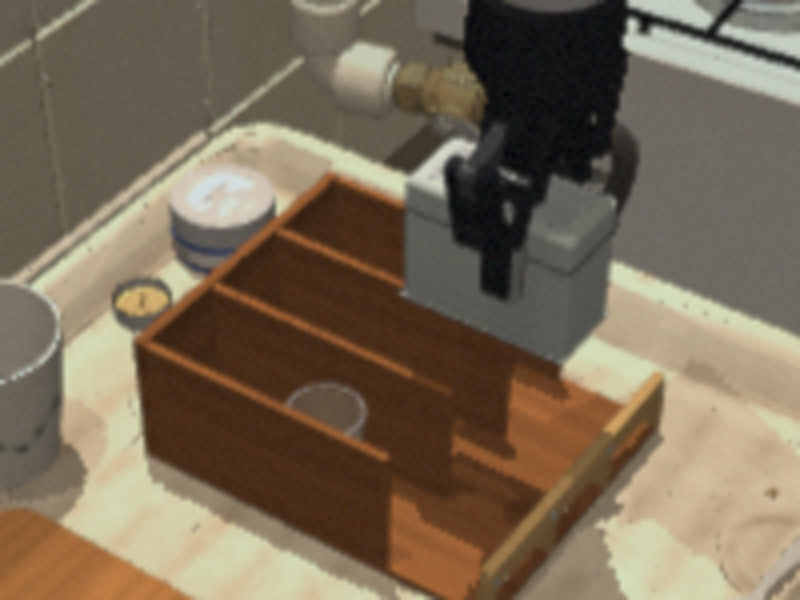

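The tin is held level and clear of the rack. Now place it on the board.

Run:
```python
from h import *
F=lambda:ctrl.current_wrist_force().round(1)
o=ori(.35); B=lambda z:w(board,[[-.03,0,z]])[0]
ctrl.line_to(B(.335),o,v=.15)
ctrl.line_to(B(.25),v=.12); ctrl.line_to(B(.228),v=.04); ctrl.pause(.2); f0=F()[2]; z=.228; print(f0)
while z>.216:
    z-=.001; ctrl.line_to(B(z),v=.02); print(round(z,3),F()[2])
    if F()[2]-f0>4: break
ctrl.pause(.2); set_gripper(.065); ctrl.pause(.2); print("open",F(),ctrl.current_time())
ctrl.line_to(B(z+.12),v=.12)
ctrl.pause(.3)
f=grab_frame("scene"); cv2.imwrite("pics/s4.png",cv2.resize(f["frame"][:,:,::-1],(800,600),interpolation=cv2.INTER_CUBIC))
print(ctrl.current_time())
```

```text
-2.9
0.227 -2.3
0.226 -3.5
0.225 -2.2
0.224 -2.5
0.223 -1.5
0.222 5.3
open [-0.4  0.2  0.1] 22.2333
23.7333
```

View pics/s4.png

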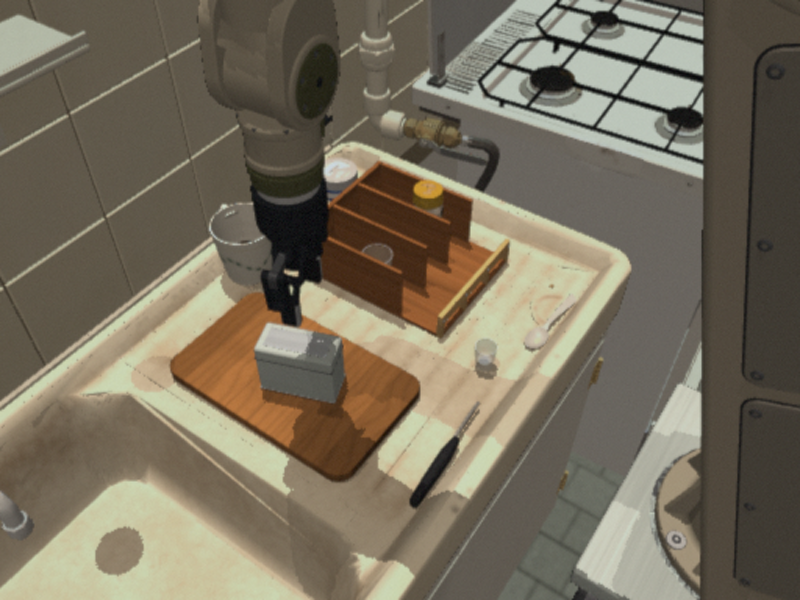

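The tin stands on the board near its middle at (300,362) and the gripper is clear. The jar lid may have shifted slightly, from (424,190) to (428,190), so I measure that before handing in.

Run:
```python
from h import *
f=grab_frame("scene")
cen=[]
for im in (cv2.imread("pics/scene0.png"),cv2.imread("pics/s4.png")):
    h=cv2.inRange(cv2.cvtColor(im,cv2.COLOR_BGR2HSV),(15,130,90),(35,255,255)); h[:160]=0;h[240:]=0;h[:,:395]=0;h[:,455:]=0
    c=np.argwhere(h).mean(0)[::-1]; cen.append(c); print(c,(h>0).sum())
p=proj(f,w(rack,[[.01,-.062,.1],[.0,-.062,.1],[.01,-.072,.1]]))*800/512
J=np.c_[p[1]-p[0],p[2]-p[0]]; print("shift in units of -10mm x,-10mm y:",np.linalg.solve(J,cen[1]-cen[0]))
```

```text
[423.86315789 186.84421053] 475
[427.10610932 192.65755627] 622
shift in units of -10mm x,-10mm y: [ 1.13496482 -0.88839553]
```

Run:
```python
from h import *
g=cv2.resize(grab_frame("side")["frame"][:,:,::-1],(800,600),interpolation=cv2.INTER_CUBIC)
c=lambda im,x,y:cv2.resize(im[y:y+75,x:x+100],(400,300),interpolation=cv2.INTER_CUBIC)
a=np.vstack([np.hstack([c(cv2.imread("pics/scene0.png"),375,160),c(cv2.imread("pics/s4.png"),375,160)]),np.hstack([c(cv2.imread("pics/side0.png"),420,315),c(g,420,315)])])
cv2.imwrite("pics/cmp.png",a)
```

```text
(no output)
```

View pics/cmp.png

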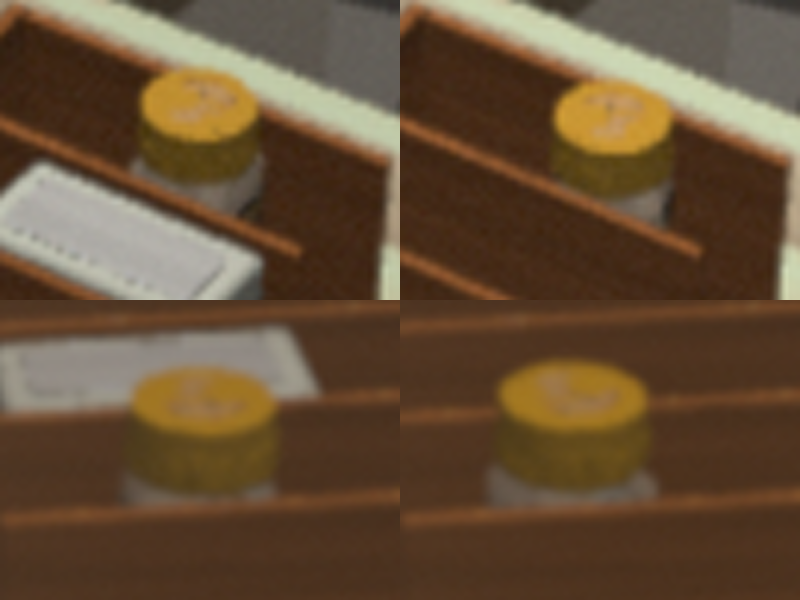

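Run:
```python
from h import *
P=np.array(w(rack,[[.01,-.062,.108]])[0])
J=[];b=[]
for n,d in(("scene",(3.25,3.25)),("side",(-8,-1.5))):
    f=grab_frame(n); p=proj(f,np.vstack([P,P+np.eye(3)*.01]))*800/512
    J.append(np.c_[p[1]-p[0],p[2]-p[0]]);b+=list(d)
    print(np.linalg.solve(J[-1],d)*10)
s=np.linalg.lstsq(np.vstack(J),np.array(b),rcond=None);print("dx,dy mm",s[0]*10,np.array(b)-np.vstack(J)@s[0])
```

```text
[-8.14247037  3.71765709]
[-8.6400898   4.91210557]
dx,dy mm [-8.59599608  4.3372807 ] [-0.02746822 -0.32540295 -0.12335884 -0.22020714]
```

The jar moved about 10 mm, inside the 20 mm tolerance, and it stands upright in its bay. I'm handing in.

```bash
python3 -c "
from station import ctrl
print(ctrl.close_job(), ctrl.current_time())"
```

```text
the job is handed in; nothing more can be done
the job is handed in; nothing more can be done
```

The tin was slid to the rail, lifted over it and stood upright on the middle of the chopping board, and the job is handed in with no verdict returned; the jar was brushed about 10 mm (limit 20) but, like the glass, still stands upright in its bay.

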